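# Set up the turbidity stand and hold the reference cell in its light path

### The job

Set the turbidity stand up for a reading: lay the opal (white) filter disc flat and centred on the stand's round lamp window, then the blue filter disc centred on top of it. Then lift the amber reference cell out of its rack, gripping it by its two white frosted faces only (do not touch its amber clear faces), and finish while holding it still and upright in the light path: centred over the filters without touching them, its middle level with the detector eye, and one clear face squarely towards the eye. The program ends with the cell still in the gripper; leave the black blank cell and the tweezers alone.

Things in the scene. Friction and masses are not known exactly. Their poses are not given: they have to be found in the camera images.
- stand: turbidity stand, fixed: grey block 30 mm high, x -42 to 42, y -40 to 110 mm, with a dark steel lamp plate (64 mm across, top 34 mm above the table) at the origin and a grey detector post in +y (near face at y 75 mm, 44 mm wide in x, top 118 mm high) that carries the eye. Origin on the table under the plate's middle; z up. Yaw varies.
- window (a point): centre of the pale lit lamp window (22 mm across), on the top of the lamp plate, 34 mm above the table; axes as stand
- eye (a point): front of the detector eye, a black tube 22 mm across that looks along -y of the stand; 56 mm in +y from the window's axis, 100 mm above the table, so 66 mm above the lamp plate and 50 mm above the top of the finished 16 mm stack; axes as stand
- opal: opal filter disc, loose: black rim, white centre (38 mm across) on both sides, 50 mm diameter, 8 mm thick, lies flat on the table, 40 g. Origin: centre of its underside, z up
- blue: blue filter disc, loose: black rim, blue centre (38 mm across) on both sides, 50 mm diameter, 8 mm thick, lies flat on the table, 40 g. Origin: centre of its underside, z up
- rack: aluminium rack, fixed: 56 (x) x 100 (y) x 20 mm block with two square pockets 29 mm wide and 12 mm deep, at y +27 and -27 mm. One holds the amber cell, the other the black blank. Origin: centre of its underside
- cell: amber reference cell, loose, 70 g, closed rigid cuvette upright in a rack pocket, underside 8 mm above the table, all above 12 mm from its underside free: 26 x 26 mm, 52 mm high plus an 8 mm black stopper (19 mm across). Origin: centre of underside; z up. White frosted faces look along +x and -x (grip across x), amber clear faces along +y and -y; half a turn changes nothing
- cell_mid (a point): middle of the amber cell, 30 mm above its underside on its axis
- cell_clear_a: amber clear face of the cell on its +y side, 20 mm wide, 46 mm high, do not touch; origin at the plate's middle, 12 mm from the cell's axis
- cell_clear_b: amber clear face of the cell on its -y side, the same
- blank: black blank cell, loose, same size and shape as the amber cell, in the other pocket 54 mm away (along y of the cell); leave it alone. Origin: centre of its underside
- tweezers: steel tweezers lying on the black notebook (12 mm thick), 121 mm long, 9 mm high; leave alone. Origin: centre of the underside
There are look-alikes about, which are no part of the job. Leave any red look-alike of the blue alone.

How it is judged:
By the outcome, as a careful person would: the job done as asked, in the order asked, and still so for the second after the job is handed in, while the arm keeps its last pose, push and grip.
It also fails if it takes over 72 s, if anything falls off the work surface, if the arm or the gripper's body presses on something with over 40 N, if the wrist force passes 120 N, or if a joint passes its speed limit or range.

### The arm

A 6-joint arm with a two-finger parallel gripper is mounted at the origin on the work surface; the furniture and walls round the work are solid. World frame = base frame: x ahead of the robot, y to its left, z up, the work surface at z = 0. Lengths are in m, angles in degrees, forces in N, time in s.
With the tool pointing down it reaches from about 0.375 to 0.9 m from the base axis. Payload 3.1 kg.
Tool frame: the origin (TCP) lies on the centre line of the jaws, within the pads' length; the fingertips stand 17 mm ahead of it and the grasp point (between the pads) lies 2 mm behind it; z points along the fingers, y is the line along which they close (so a half turn about z gives the same grasp; the last joint's range is limited). The gripper opens to 87 mm and grips with 3 to 60 N. Pads are 19 mm wide; open, the fingers measure 117 mm over their backs; the gripper's body (75 mm by 190 mm) begins 51 mm behind the grasp point.
Start: joints at [63.455, 30.224, 82.088, -0, 67.689, -10.227], TCP at [0.176, 0.6, 0.24] pointing down, gripper open.
Joint ranges: [-176.69, 176.69], [-43.24, 126.21], [12.49, 139.97], [-82, 262], [0, 151.66], [-163.58, 163.58]. Speed limits (degrees/s): [159.86, 159.86, 180, 180, 180, 180].

### API

Orientations are given as a 3x3 rotation matrix whose columns are the frame's x, y, z axes.
In Python, from rig import bot, imaging, finder gives the robot as it stands. The module is installed in compiled form; this text tells all that it offers.
- The arm moves only by the tool play_rows, never from a script. Its argument "motion" is a list that holds one entry, the list of rows, each a list of 6 numbers: the shift along the tool's x, y, z in m, then the turn, a rotation vector about the tool's x, y, z in degrees. In form: [[[dx, dy, dz, wx, wy, wz], ...]]. A call has 1 to 8 rows; each row is the pose to reach, as a shift and turn from the pose commanded when the call began, along the tool's axes at that moment; what a row does not reach only later rows make up. A row lasts 1/12 s, in which the tool goes at most 41.7 mm and 7.16 degrees, less where a joint would pass 70% of its speed; a pose out of reach is approached as far as the arm can. A call with a gripper value outside its range is refused whole. "fingers" is the finger opening in m, from 0 to 0.087, set as the call begins (left out, the last holds). The fingers move at their own pace and stop on an object; the grip force is fixed at half the most. Time passes only in rows, so rows that repeat a pose let the fingers close. It gives the time, the measured TCP pose, the force, the opening and the grip force at its end, in the units of the state.
- bot.read_state(): the state, without advancing time (a new reading comes with each control period).
- imaging.capture(name): name is "scene" or "top" or "wrist"; returns a dict with "frame" (400x640x3 uint8, red, green, blue), "camera_matrix" (3x3 intrinsics, pixels), "R" (3x3) and "t" (3): a world point X has camera coordinates R X + t. Camera axes: x right, y down, z forward; pixel columns grow to the right and rows downward; lengths in m; the calibration is good to about 2 mm. A picture is of the moment at which its call begins. There is no depth.
- bot.hand_in(): hands the job in; it is judged then, once.
Trained networks look in the newest picture that a camera, given by its name, has taken for a name from the list of things; names that differ only in an ending like _2 or _b are one class to them, and where a whole thing is asked for, a point or a joint stands for the part that bears it (a point fixed in the world has none). Each returns a list of dicts, best first, with "confidence" (0 to 1); they miss things now and then, are a little off and sometimes report something else, mostly with a low value. They report only what shows in the picture. A call takes as long as a camera call. They do not tell look-alikes from the thing itself.
- finder.recognise(camera, name): "at" ([x, y, z] in m, in world coordinates, good to about 4 mm: the middle of the surface that is visible of it).
- finder.outline_of(camera, name): "pixels" (400x640 bool, what is visible of it).
The state is a dict: "time_s": time; "joint_positions": joint angles; "qvel": joint speeds; "tau": joint torques, N m; "position": TCP position; "tcp_rot": TCP orientation; "force": force on the tool from outside, world axes, zero at the start; "moment": the same for the moment, N m; "opening": opening from 0.0 (shut) to 1.0 (fully open); "grasp_force": force on a finger pad.
Only numpy, scipy, OpenCV 4.12 (cv2) and the standard library are available. Lean on these libraries where they do the work, as an engineer would, in place of code of your own. Each camera call takes 0.05 s, during which the arm holds its last target. There are 200 camera calls.

## Working session

There is one attempt and no reset: what is moved stays moved. The work goes in short steps, Python scripts to look and compute and a tool call to move; the robot and the scene stay as the last step left them, time stands still between calls to the robot, and variables do not carry over. Pictures are saved under pics/ and viewed, at most 13 in all, crops included, and the job is handed in when it is done.

Besides the shell and the picture viewer there is one more tool, called after "Request:" by a JSON object that holds its "method" and its "body". play_rows: Moves the arm, as the interface text tells. Its arguments: {"type":"object","properties":{"motion":{"type":"array"},"fingers":{"type":"number"}},"required":["motion"]}

```bash
mkdir -p pics; cat > h.py <<'E'
import numpy as np, cv2
from rig import bot, imaging, finder
def cap(n,f=None):
    c=imaging.capture(n)
    if f: cv2.imwrite('pics/'+f,c['frame'][:,:,::-1])
    return c
def ray(c,u,v,z):
    d=np.linalg.inv(c['camera_matrix'])@np.array([u,v,1.]); R=c['R'];o=-R.T@c['t'];d=R.T@d
    return o+d*(z-o[2])/d[2]
def proj(c,X):
    p=c['camera_matrix']@(c['R']@np.array(X)+c['t']); return p[:2]/p[2]
E
python3 - <<'E'
from h import *
np.set_printoptions(precision=4,suppress=True)
s=bot.read_state();print(s)
a=cap('top','top1.png');b=cap('scene','sc1.png')
print(-a['R'].T@a['t'],-b['R'].T@b['t'])
for cam in('top','scene'):
  for n in('stand','window','eye','opal','blue','rack','cell','blank','tweezers'):
    for d in finder.recognise(cam,n)[:3]: print(cam,n,np.round(d['at'],4),round(d['confidence'],2), np.round(proj(a if cam=='top' else b,d['at'])))
E
```

```text
{'time_s': 0.0, 'joint_positions': array([ 63.4557,  30.2785,  82.156 ,  -0.0013,  67.6899, -10.2274]), 'qvel': array([-0.0353,  0.0247,  0.055 ,  0.0789, -0.0324, -0.0416]), 'tau': array([  0.0001, -44.0046, -17.6589,   0.0632,   0.0581,  -0.0002]), 'position': array([0.1753, 0.5992, 0.2386]), 'tcp_rot': array([[-0.9597,  0.2809, -0.001 ],
       [ 0.2809,  0.9597, -0.002 ],
       [ 0.0004, -0.0021, -1.    ]]), 'force': array([0.0152, 0.2683, 0.4192]), 'moment': array([0.0262, 0.0079, 0.0062]), 'grasp_force': 0.0, 'opening': 1.003136514555154}
[0.3952 0.1212 0.9577] [-0.2661 -0.6763  0.7406]
top stand [ 0.4328 -0.0916  0.028 ] 0.65 [426. 224.]
top window [ 0.4379 -0.0917  0.032 ] 0.73 [426. 222.]
top opal [0.3786 0.216  0.0085] 0.6 [286. 249.]
top blue [0.3677 0.2973 0.0072] 0.97 [250. 254.]
top blue [0.3619 0.4024 0.0094] 0.91 [203. 257.]
top blue [0.4619 0.2927 0.0076] 0.82 [253. 212.]
top rack [0.5409 0.2705 0.0178] 0.93 [262. 177.]
top cell [0.5408 0.295  0.0608] 0.77 [248. 174.]
top cell [ 0.4352 -0.0933  0.0298] 0.58 [427. 223.]
top blank [0.5476 0.2434 0.0637] 0.69 [271. 170.]
top tweezers [ 0.4396 -0.0954  0.0326] 0.75 [428. 221.]
scene stand [ 0.4271 -0.0837  0.0278] 0.55 [367. 269.]
scene stand [0.5254 0.2505 0.0173] 0.4 [301. 204.]
scene window [ 0.4272 -0.0846  0.0298] 0.87 [368. 268.]
scene eye [ 0.4279 -0.0808  0.0326] 0.63 [367. 266.]
scene opal [0.3826 0.2112 0.0076] 0.57 [270. 232.]
scene blue [0.4536 0.2889 0.0085] 0.64 [273. 211.]
scene blue [0.3655 0.2955 0.0082] 0.56 [245. 222.]
scene blue [0.3735 0.3931 0.012 ] 0.38 [227. 207.]
scene rack [0.5252 0.2532 0.0213] 0.83 [300. 202.]
scene cell [0.5384 0.2893 0.0466] 0.49 [295. 188.]
scene blank [0.5423 0.2332 0.0442] 0.67 [309. 195.]
scene tweezers [0.4939 0.1124 0.0169] 0.67 [328. 227.]
```

View pics/top1.png

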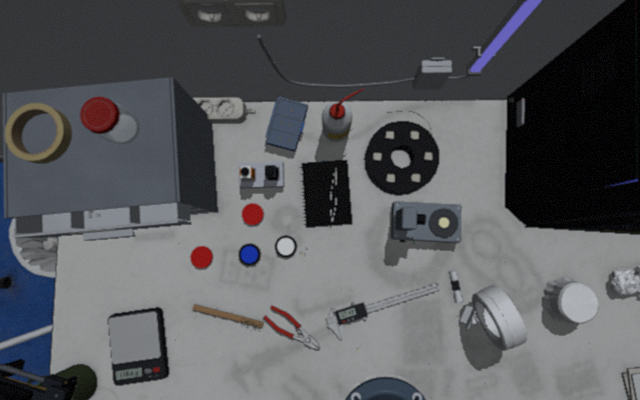

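View pics/sc1.png

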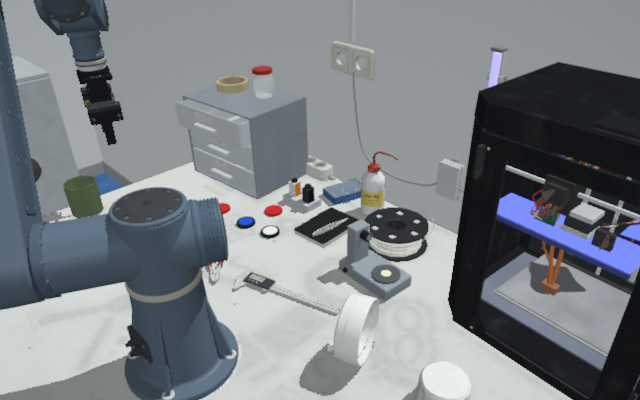

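The top view shows the lamp window at (444,223) with the post to its left, opal at (286,246), blue at (250,254), and the rack at (262,176) with amber on the left and black on the right. There are red look-alikes at (253,215) and (202,257). The scene view agrees. Next I move over the discs to look with the wrist camera.

Request:
{"method": "play_rows", "body": {"motion": [[[-0.0245,-0.0232,0,0,0,6],[-0.049,-0.0463,0,0,0,12],[-0.0735,-0.0695,0,0,0,18],[-0.098,-0.0927,0,0,0,24],[-0.1225,-0.1158,0,0,0,30],[-0.147,-0.139,0,0,0,36]]]}}

```text
time_s: 1.5
position: [0.2781, 0.4238, 0.2397]
tcp_rot: [[-0.608, 0.794, 0.0], [0.794, 0.608, 0.0], [-0.0, 0.001, -1.0]]
force: [0.9, 0.1, -0.1]
opening: 0.999
grasp_force: 0.0
```

Request:
{"method": "play_rows", "body": {"motion": [[[-0.0335,-0.0045,0,0,0,6.3],[-0.067,-0.009,0,0,0,12.6],[-0.1005,-0.0135,0,0,0,18.9],[-0.134,-0.018,0,0,0,25.2],[-0.1675,-0.0225,0,0,0,31.4],[-0.201,-0.027,0,0,0,37.7],[-0.201,-0.027,0,0,0,37.7],[-0.201,-0.027,0,0,0,37.7]]], "fingers": 0.087}}

```text
time_s: 2.17
position: [0.3802, 0.2483, 0.2398]
tcp_rot: [[0.004, 1.0, 0.001], [1.0, -0.004, 0.0], [0.0, 0.0, -1.0]]
force: [0.1, 0.0, -0.1]
opening: 1.004
grasp_force: 0.0
```

```bash
python3 - <<'E'
from h import *
np.set_printoptions(precision=4,suppress=True)
s=bot.read_state();print(s['time_s'],s['position'],s['tcp_rot'],s['joint_positions'])
w=cap('wrist','w1.png');print(-w['R'].T@w['t'],w['R'],w['camera_matrix'])
for n in('opal','blue','rack','cell','blank'):
    for d in finder.recognise('wrist',n)[:3]: print(n,np.round(d['at'],4),round(d['confidence'],2), np.round(proj(w,d['at'])))
E
```

```text
2.1667 [0.3802 0.2483 0.2398] [[ 0.0036  1.      0.0005]
 [ 1.     -0.0036  0.0004]
 [ 0.0004  0.0005 -1.    ]] [ 18.9974  17.0731 105.7165   0.0154  57.1756  19.1978]
[0.3816 0.319  0.3835] [[ 1.     -0.0038  0.0002]
 [-0.0038 -0.966   0.2587]
 [-0.0008 -0.2587 -0.966 ]] [[357.8659   0.     322.3854]
 [  0.     357.8659 202.3162]
 [  0.       0.       1.    ]]
opal [0.3872 0.2154 0.008 ] 0.78 [328. 205.]
blue [0.4614 0.2963 0.0106] 0.7 [400. 129.]
blue [0.367  0.2971 0.0079] 0.62 [308. 129.]
blue [0.3655 0.403  0.0094] 0.62 [305.  15.]
rack [0.5306 0.2735 0.0169] 0.94 [468. 152.]
cell [0.5378 0.3059 0.0588] 0.62 [499. 121.]
blank [0.5396 0.2514 0.0582] 0.87 [493. 181.]
```

View pics/w1.png

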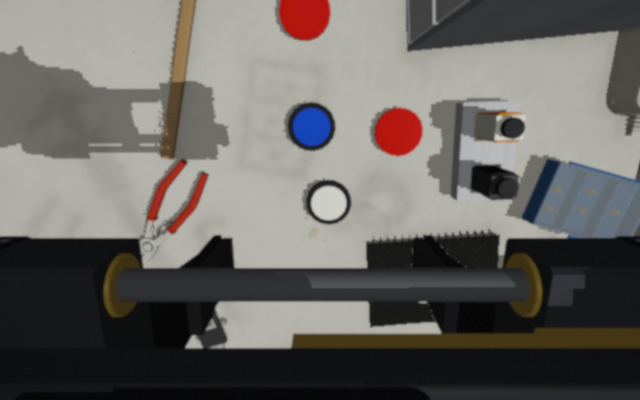

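The wrist view shows opal at (328,202) and blue at (312,127), with the rack on the right (amber on top at (505,127), blank at (495,183)). I'll measure the disc centres from their coloured areas, and the stand in the top view.

```bash
cat >> h.py <<'E'
def disc(c,kind,uv,z,r=30):
    """centre + equivalent radius of the coloured blob nearest pixel uv, projected to plane z"""
    f=c['frame'].astype(int); R,G,B=f[...,0],f[...,1],f[...,2]
    m=((B>R+50)&(B>90)) if kind=='blue' else ((f.min(2)>150)&(f.max(2)-f.min(2)<30)) if kind=='white' else (f.max(2)<70)
    n,l,st,ce=cv2.connectedComponentsWithStats(m.astype(np.uint8))
    k=min([i for i in range(1,n) if st[i,4]>80],key=lambda i:np.hypot(*(ce[i]-uv)))
    cs=cv2.findContours((l==k).astype(np.uint8),cv2.RETR_EXTERNAL,cv2.CHAIN_APPROX_NONE)[0]
    P=np.array([ray(c,u,v,z)[:2] for u,v in cs[0][:,0,:]])
    (x,y),(a,b),_=cv2.fitEllipse((P*1e4).astype(np.float32))
    return np.array([x,y])/1e4,np.array([a,b])/1e4
E
python3 - <<'E'
from h import *
np.set_printoptions(precision=4,suppress=True)
w=cap('wrist');t=cap('top')
print('w opal',disc(w,'white',(328,203),.008),'blue',disc(w,'blue',(312,127),.008))
print('t opal',disc(t,'white',(286,246),.008),'blue',disc(t,'blue',(250,254),.008))
cv2.imwrite('pics/ts.png',cv2.resize(t['frame'][190:255,375:475,::-1],None,fx=8,fy=8,interpolation=cv2.INTER_CUBIC))
cv2.imwrite('pics/wr.png',cv2.resize(w['frame'][90:210,430:550,::-1],None,fx=5,fy=5,interpolation=cv2.INTER_CUBIC))
E
```

```text
w opal (array([0.3878, 0.2178]), array([0.037, 0.037])) blue (array([0.3701, 0.2991]), array([0.0385, 0.0388]))
t opal (array([0.3858, 0.2181]), array([0.0356, 0.0362])) blue (array([0.4641, 0.8004]), array([0.1393, 0.6044]))
```

View pics/ts.png

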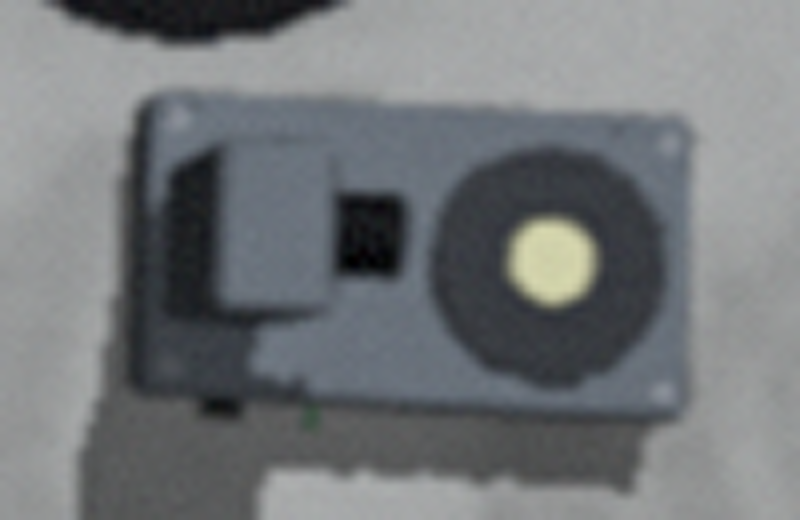

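Stand yaw is about -2.3° and the post lies towards +y. Now I grasp the opal.

Request:
{"method": "play_rows", "body": {"motion": [[[-0.0304,0.0068,0.02,0,0,0],[-0.0304,0.0068,0.06,0,0,0],[-0.0304,0.0068,0.1,0,0,0],[-0.0304,0.0068,0.14,0,0,0],[-0.0304,0.0068,0.175,0,0,0],[-0.0304,0.0068,0.2,0,0,0],[-0.0304,0.0068,0.215,0,0,0],[-0.0304,0.0068,0.2205,0,0,0]]]}}

```text
time_s: 3.23
position: [0.3845, 0.2192, 0.0171]
tcp_rot: [[-0.001, 1.0, -0.004], [1.0, 0.001, -0.001], [-0.001, -0.004, -1.0]]
force: [-10.3, -2.8, 63.0]
opening: 0.997
grasp_force: 32.1
```

Request:
{"method": "play_rows", "body": {"motion": [[[0,0,0,0,0,0],[0,0,0,0,0,0],[0,0,0,0,0,0],[0,0,0,0,0,0],[0,0,0,0,0,0],[0,0,0,0,0,0],[0,0,0,0,0,0]]], "fingers": 0.0}}

```text
time_s: 3.82
position: [0.3861, 0.2192, 0.0194]
tcp_rot: [[0.0, 1.0, 0.001], [1.0, -0.0, 0.0], [0.0, 0.001, -1.0]]
force: [-1.0, -0.3, 2.2]
opening: 0.558
grasp_force: 30.1
```

Gripped; opening is about 48.5 mm. The touch-down was a bit hard, so I'll go softer next time. I'll work out the window position.

```bash
python3 - <<'E'
from h import *
t=cap('top')
print(ray(t,444,222.7,.034))
E
```

```text
[ 0.43564098 -0.12957051  0.034     ]
```

Request:
{"method": "play_rows", "body": {"motion": [[[0,0,-0.02,0,0,0],[0,0,-0.05,0,0,0],[0,0,-0.085,0,0,0],[0,0,-0.125,0,0,0],[0,0,-0.165,0,0,0],[0,0,-0.19,0,0,0],[0,0,-0.2,0,0,0]]]}}

```text
time_s: 4.45
position: [0.3876, 0.2197, 0.2231]
tcp_rot: [[0.0, 1.0, 0.008], [1.0, -0.0, 0.002], [0.002, 0.008, -1.0]]
force: [0.2, -0.3, -0.4]
opening: 0.556
grasp_force: 30.0
```

Request:
{"method": "play_rows", "body": {"motion": [[[-0.02,0.003,0,0,0,0],[-0.055,0.008,0,0,0,0.5],[-0.095,0.013,0,0,0,1],[-0.135,0.0187,0,0,0,1.5],[-0.175,0.0243,0,0,0,2],[-0.215,0.0299,0,0,0,2.3],[-0.255,0.0355,0,0,0,2.3],[-0.29,0.0403,0,0,0,2.3]]]}}

```text
time_s: 5.12
position: [0.4258, -0.0733, 0.2191]
tcp_rot: [[0.041, 0.999, 0.0], [0.999, -0.041, -0.0], [-0.0, 0.0, -1.0]]
force: [0.4, -0.3, -1.0]
opening: 0.557
grasp_force: 30.0
```

Request:
{"method": "play_rows", "body": {"motion": [[[-0.03,0.004,0,0,0,0],[-0.05,0.0065,0,0,0,0],[-0.059,0.006,0,0,0,0],[-0.059,0.006,0,0,0,0],[-0.059,0.006,0,0,0,0],[-0.059,0.006,0,0,0,0]]]}}

```text
time_s: 5.62
position: [0.4289, -0.1284, 0.2188]
tcp_rot: [[0.039, 0.999, -0.001], [0.999, -0.039, 0.001], [0.001, -0.001, -1.0]]
force: [0.3, -0.5, -0.1]
opening: 0.559
grasp_force: 30.0
```

```bash
python3 - <<'E'
from h import *
np.set_printoptions(precision=4,suppress=True)
w=cap('wrist','w2.png')
s=bot.read_state();print(s['time_s'],s['position'],s['tcp_rot'])
for n in('window','eye','stand'):
    for d in finder.recognise('wrist',n)[:2]: print(n,np.round(d['at'],4),round(d['confidence'],2), np.round(proj(w,d['at'])))
print('t0',proj(w,[.4356,-.1296,.034]))
E
```

```text
5.6667 [ 0.429  -0.1284  0.2189] [[ 0.0388  0.9992 -0.001 ]
 [ 0.9992 -0.0388  0.001 ]
 [ 0.001  -0.0011 -1.    ]]
window [ 0.436  -0.0832  0.0342] 0.74 [327. 135.]
eye [ 0.4413 -0.0788  0.0312] 0.81 [333. 130.]
stand [ 0.4355 -0.0849  0.0354] 0.84 [327. 138.]
t0 [328.699  185.5785]
```

View pics/w2.png

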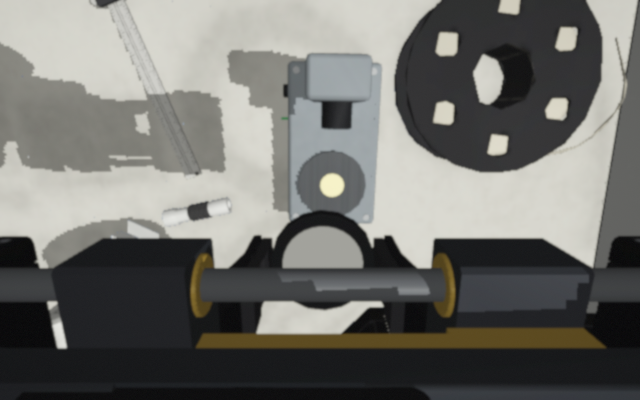

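The wrist view shows the window at (332,185), the eye tube above it at (337,115), and the stand's edges at columns of about 290 and 378. The opal is held at (322,262). I'll fit the window, the yaw and the held disc.

```bash
cat >> h.py <<'E'
def blobmask_yellow(c):
    f=c['frame'].astype(int); return (f[...,0]>f[...,2]+25)&(f[...,0]>180)
def window(c,uv):
    m=blobmask_yellow(c).astype(np.uint8); n,l,st,ce=cv2.connectedComponentsWithStats(m)
    k=min([i for i in range(1,n) if st[i,4]>40],key=lambda i:np.hypot(*(ce[i]-uv)))
    p=ray(c,*ce[k],.034); return ce[k],p,st[k,4]
E
python3 - <<'E'
from h import *
np.set_printoptions(precision=4,suppress=True)
w=cap('wrist');f=w['frame'];g=cv2.GaussianBlur(cv2.cvtColor(f,cv2.COLOR_RGB2GRAY),(3,3),0).astype(float)
print('win',window(w,(332,185)))
t=cap('top');print('win top',window(t,(444,223)))
for name,a,b,sg in(('R',365,392,1),('L',280,300,-1)):
    P=[]
    for v in range(110,205):
        d=np.diff(g[v,a:b]);i=np.argmax(np.abs(d)); 
        if 0<i<len(d)-1:
            q=np.abs(d[i-1:i+2]); u=a+i+.5+(q[2]-q[0])/(2*(2*q[1]-q[0]-q[2])+1e-9)
            P.append(ray(w,u,v,.03)[:2])
    P=np.array(P)
    vx,vy,x0,y0=cv2.fitLine((P*1000).astype(np.float32),cv2.DIST_HUBER,0,.3,.01).ravel()
    print(name,len(P),'angle of y axis from world y: yaw',np.degrees(np.arctan2(-vx*np.sign(vy),abs(vy))),'x at y=-.129',x0+vx/vy*(-129-y0))
# held disc: white blob edge, upper arc
s=bot.read_state();z=s['position'][2]-.0114
m=((g>130)&(g<215))
P=[]
for ang in np.radians(np.arange(-160,-19,4)):
    for r in range(15,60):
        u=322+r*np.cos(ang);v=262+r*np.sin(ang)
        if g[int(round(v)),int(round(u))]<90: break
    P.append(ray(w,u,v,z)[:2])
P=np.array(P)
A=np.c_[2*P,np.ones(len(P))];c=np.linalg.lstsq(A,(P**2).sum(1),rcond=None)[0]
print('held',c[:2],np.sqrt(c[2]+c[0]**2+c[1]**2),'tcp',s['position'])
E
```

```text
win (array([330.654 , 184.2143]), array([ 0.4384, -0.129 ,  0.034 ]), np.int32(448))
win top (array([443.5968, 222.1129]), array([ 0.4369, -0.1287,  0.034 ]), np.int32(62))
R 95 angle of y axis from world y: yaw -3.414368 x at y=-.129 479.7038
L 87 angle of y axis from world y: yaw -1.9480971 x at y=-.129 400.5724
held [ 0.4306 -0.1293] 0.019005767496144636 tcp [ 0.4297 -0.1293  0.2191]
```

Held disc radius fits at 19.0 mm, which is right. The offset to the window is about +7.6 mm in x. Descending to hover.

Request:
{"method": "play_rows", "body": {"motion": [[[0.0006,0.0076,0.01,0,0,0.3],[0.0006,0.0076,0.04,0,0,0.3],[0.0006,0.0076,0.075,0,0,0.3],[0.0006,0.0076,0.11,0,0,0.3],[0.0006,0.0076,0.135,0,0,0.3],[0.0006,0.0076,0.15,0,0,0.3],[0.0006,0.0076,0.155,0,0,0.3],[0.0006,0.0076,0.155,0,0,0.3]]]}}

```text
time_s: 6.58
position: [0.4369, -0.1293, 0.063]
tcp_rot: [[0.045, 0.999, -0.002], [0.999, -0.045, 0.001], [0.001, -0.002, -1.0]]
force: [-0.3, -0.3, -0.3]
opening: 0.561
grasp_force: 30.0
```

Request:
{"method": "play_rows", "body": {"motion": [[[0,0,0.002,0,0,0],[0,0,0.004,0,0,0],[0,0,0.006,0,0,0],[0,0,0.007,0,0,0],[0,0,0.008,0,0,0],[0,0,0.008,0,0,0]]]}}

```text
time_s: 7.08
position: [0.4374, -0.1299, 0.0563]
tcp_rot: [[0.046, 0.999, 0.001], [0.999, -0.046, -0.0], [-0.0, 0.001, -1.0]]
force: [-0.8, -0.2, 0.3]
opening: 0.555
grasp_force: 30.0
```

Request:
{"method": "play_rows", "body": {"motion": [[[0,0,0.001,0,0,0],[0,0,0.002,0,0,0],[0,0,0.003,0,0,0],[0,0,0.003,0,0,0],[0,0,0.003,0,0,0]]]}}

```text
time_s: 7.5
position: [0.4374, -0.1298, 0.0533]
tcp_rot: [[0.046, 0.999, 0.0], [0.999, -0.046, -0.0], [-0.0, 0.0, -1.0]]
force: [-0.8, 0.2, 4.9]
opening: 0.558
grasp_force: 30.0
```

Request:
{"method": "play_rows", "body": {"motion": [[[0,0,0,0,0,0],[0,0,0,0,0,0],[0,0,0,0,0,0],[0,0,0,0,0,0],[0,0,0,0,0,0]]], "fingers": 0.07}}

```text
time_s: 7.92
position: [0.4373, -0.1298, 0.0529]
tcp_rot: [[0.046, 0.999, -0.0], [0.999, -0.046, 0.0], [0.0, -0.0, -1.0]]
force: [-0.0, 0.8, 0.2]
opening: 0.783
grasp_force: 0.0
```

Request:
{"method": "play_rows", "body": {"motion": [[[0,0,-0.01,0,0,0],[0,0,-0.035,0,0,0],[0.01,0,-0.07,0,0,0],[0.025,0,-0.11,0,0,0],[0.03,0,-0.145,0,0,0],[0.03,0,-0.16,0,0,0],[0.03,0,-0.165,0,0,0],[0.03,0,-0.165,0,0,0]]]}}

```text
time_s: 8.58
position: [0.4393, -0.1, 0.2191]
tcp_rot: [[0.045, 0.999, 0.003], [0.999, -0.045, -0.002], [-0.001, 0.003, -1.0]]
force: [-0.1, -1.4, -0.7]
opening: 0.803
grasp_force: 0.0
```

```bash
python3 - <<'E'
from h import *
np.set_printoptions(precision=4,suppress=True)
w=cap('wrist','w3.png');t=cap('top')
s=bot.read_state();print(s['time_s'],s['position'],s['tcp_rot'])
p=proj(w,[.4384,-.129,.042]);print(p)
for c,n in((w,'w'),(t,'t')): print(n,disc(c,'white',proj(c,[.4384,-.129,.042]),.042))
g=cv2.cvtColor(w['frame'],cv2.COLOR_RGB2GRAY).astype(int);u,v=p.astype(int)
print(g[v,u-80:u+80:2]);print(g[max(0,v-80):v+80:2,u])
cv2.imwrite('pics/w3c.png',cv2.resize(w['frame'][max(0,v-150):v+60,u-110:u+110,::-1],None,fx=2.7,fy=2.7,interpolation=cv2.INTER_CUBIC))
E
```

```text
8.6833 [ 0.4379 -0.0996  0.217 ] [[ 0.0459  0.9989 -0.0019]
 [ 0.9989 -0.0459  0.0009]
 [ 0.0009 -0.002  -1.    ]]
[321.1032 216.1226]
w (array([ 0.4384, -0.1312]), array([0.0377, 0.038 ]))
t (array([ 0.437 , -0.1236]), array([0.0204, 0.0373]))
[192 192 191 191 192 191 190 190 190 190 191 190 168 124 121 121 122 122
 120 104 130 149 145 108  86  65  51  42  37  50 172 229 231 231 231 231
 231 231 231 231 232 231 232 231 231 231 231 231 231 230 195  68  41  69
  90  94 113 151 156 152 157 170 202 206 206 207 208 208 208 208 209 208
 208 207 207 206 207 207 206 207]
[157 155 144 122  61  36  37  39  38  39  39  40  42  42  42  42  60 133
 155 155 155 152 109  88  94  95  91  63  30  37  42 127 219 231 232 231
 232 231 231 232 232 231 231 231 231 231 231 231 231 231 223 144  40  63
 123 153 156 189 195 194 193 193 194 194 194 187 119  50  61  72  79  85
  92  96 101 108 119 126 118  82]
```

View pics/w3c.png

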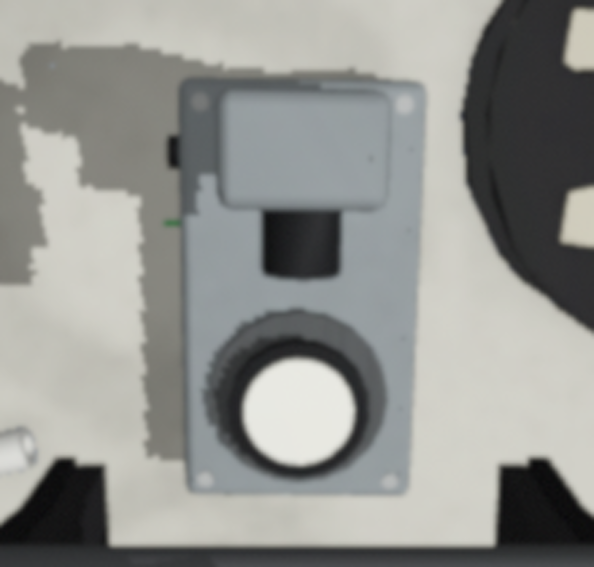

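The crop shows the opal on the plate, possibly 1-2 mm towards -y. I'll fit the plate's circle against the disc in this same picture.

```bash
cat >> h.py <<'E'
def circ(P):
    P=np.array(P)
    for _ in range(3):
        A=np.c_[2*P,np.ones(len(P))];c=np.linalg.lstsq(A,(P**2).sum(1),rcond=None)[0];r=np.sqrt(c[2]+c[:2]@c[:2])
        e=np.abs(np.hypot(*(P-c[:2]).T)-r);P=P[e<max(.0012,2*np.median(e))] if len(P)>8 else P
    return c[:2],r,len(P)
def plate(c,c0,angs,zp=.034,r0=.027,r1=.037):
    """plate rim edge by radial scan (world angles, deg) about world c0"""
    g=cv2.GaussianBlur(cv2.cvtColor(c['frame'],cv2.COLOR_RGB2GRAY),(3,3),0).astype(np.float32);P=[]
    rr=np.arange(r0,r1,.0004)
    for a in np.radians(angs):
        X=[[c0[0]+r*np.cos(a),c0[1]+r*np.sin(a),zp] for r in rr]
        q=np.array([proj(c,x) for x in X],np.float32)
        val=cv2.remap(g,q[:,0:1],q[:,1:2],cv2.INTER_LINEAR).ravel()
        d=val[3:]-val[:-3];i=d.argmax()
        if d[i]>10:P.append(X[i+1][:2])
    return circ(P)
E
python3 - <<'E'
from h import *
np.set_printoptions(precision=4,suppress=True)
w=cap('wrist')
for a in(range(-60,150,5),range(-30,100,5),range(-90,135,5)): print(plate(w,(.4384,-.130),a))
print('opal',disc(w,'white',(321,217),.042))
# yaw from four screw-like corners / block edges at z=.03
f=w['frame'];g=cv2.GaussianBlur(cv2.cvtColor(f,cv2.COLOR_RGB2GRAY),(3,3),0).astype(float)
u,v=proj(w,[.4384,-.129,.042])
for n,xo in(('R',.042),('L',-.042)):
    P=[]
    for yo in np.arange(-.03,.07,.002):
        rr=np.arange(-.006,.006,.0004)
        q=np.array([proj(w,[.4384+xo+.045*yo+r,-.129+yo,.03]) for r in rr],np.float32)
        val=cv2.remap(g.astype(np.float32),q[:,0:1],q[:,1:2],cv2.INTER_LINEAR).ravel();d=np.abs(val[3:]-val[:-3]);i=d.argmax()
        P.append([.4384+xo+.045*yo+rr[i+1],-.129+yo])
    P=np.array(P);vx,vy,x0,y0=cv2.fitLine((P*1000).astype(np.float32),cv2.DIST_HUBER,0,.3,.01).ravel()
    print(n,'yaw',np.degrees(np.arctan2(-vx*np.sign(vy),abs(vy))),'x at -.129',x0+vx/vy*(-129-y0))
E
```

```text
(array([ 0.4374, -0.1281]), np.float64(0.03186831302484017), 42)
(array([ 0.4374, -0.1284]), np.float64(0.031914617303782235), 26)
(array([ 0.4378, -0.1278]), np.float64(0.03148678224876952), 45)
opal (array([ 0.4384, -0.1312]), array([0.0379, 0.038 ]))
R yaw -3.5171828 x at -.129 479.5878
L yaw -3.5962358 x at -.129 398.94308
```

Plate radius fits at 31.9 mm (32 expected), so the fit is good. The opal sits about 3 mm off in -y and 1 mm in +x. I'll regrasp, lift slightly, shift and set it down.

Request:
{"method": "play_rows", "body": {"motion": [[[-0.02,0,0.02,0,0,0],[-0.03,0,0.05,0,0,0],[-0.03,0,0.085,0,0,0],[-0.03,0,0.12,0,0,0],[-0.03,0,0.145,0,0,0],[-0.03,0,0.158,0,0,0],[-0.03,0,0.163,0,0,0],[-0.03,0,0.164,0,0,0]]]}}

```text
time_s: 9.4
position: [0.4358, -0.1292, 0.0518]
tcp_rot: [[0.046, 0.999, -0.005], [0.999, -0.046, 0.003], [0.003, -0.005, -1.0]]
force: [-0.0, 0.1, 0.5]
opening: 0.806
grasp_force: 0.0
```

Request:
{"method": "play_rows", "body": {"motion": [[[0,0,0,0,0,0],[0,0,0,0,0,0],[0,0,0,0,0,0],[0,0,0,0,0,0],[0,0,0,0,0,0],[0,0,0,0,0,0]]], "fingers": 0.0}}

```text
time_s: 9.9
position: [0.4379, -0.1301, 0.0549]
tcp_rot: [[0.046, 0.999, 0.002], [0.999, -0.046, -0.001], [-0.001, 0.002, -1.0]]
force: [0.1, -0.1, 5.0]
opening: 0.556
grasp_force: 30.0
```

Request:
{"method": "play_rows", "body": {"motion": [[[0,0,-0.002,0,0,0],[0,0,-0.003,0,0,0],[0.0015,-0.0005,-0.003,0,0,0],[0.0028,-0.0009,-0.003,0,0,0],[0.0028,-0.0009,-0.002,0,0,0],[0.0028,-0.0009,-0.001,0,0,0],[0.0028,-0.0009,0,0,0,0],[0.0028,-0.0009,0.0002,0,0,0]]]}}

```text
time_s: 10.57
position: [0.4364, -0.1267, 0.0548]
tcp_rot: [[0.046, 0.999, 0.0], [0.999, -0.046, 0.0], [0.0, 0.0, -1.0]]
force: [-1.7, 1.9, 15.5]
opening: 0.556
grasp_force: 30.0
```

Request:
{"method": "play_rows", "body": {"motion": [[[0,0,0,0,0,0],[0,0,0,0,0,0],[0,0,0,0,0,0],[0,0,0,0,0,0],[0,0,0,0,0,0]]], "fingers": 0.07}}

```text
time_s: 10.98
position: [0.4365, -0.1269, 0.0536]
tcp_rot: [[0.046, 0.999, -0.0], [0.999, -0.046, 0.0], [0.0, -0.0, -1.0]]
force: [-0.4, -0.3, 0.1]
opening: 0.782
grasp_force: 0.0
```

Request:
{"method": "play_rows", "body": {"motion": [[[0,0,-0.01,0,0,0],[0,0,-0.035,0,0,0],[0.01,0,-0.07,0,0,0],[0.025,0,-0.11,0,0,0],[0.03,0,-0.145,0,0,0],[0.03,0,-0.16,0,0,0],[0.03,0,-0.165,0,0,0],[0.03,0,-0.165,0,0,0]]]}}

```text
time_s: 11.65
position: [0.4385, -0.0972, 0.2198]
tcp_rot: [[0.045, 0.999, 0.003], [0.999, -0.045, -0.001], [-0.001, 0.003, -1.0]]
force: [-0.0, -0.5, -0.4]
opening: 0.805
grasp_force: 0.0
```

```bash
python3 - <<'E'
from h import *
np.set_printoptions(precision=4,suppress=True)
w=cap('wrist');s=bot.read_state();print(s['time_s'],s['position'])
for a in(range(-60,150,5),range(-30,100,5),range(-90,135,5)): print(plate(w,(.4384,-.129),a))
print('opal',disc(w,'white',proj(w,[.4384,-.129,.042]),.042))
E
```

```text
11.7 [ 0.4377 -0.0969  0.2186]
(array([ 0.4374, -0.1284]), np.float64(0.032054661574129416), 42)
(array([ 0.4372, -0.1286]), np.float64(0.03232242574716388), 26)
(array([ 0.4376, -0.1281]), np.float64(0.031868875191280004), 45)
opal (array([ 0.4374, -0.1278]), array([0.0377, 0.038 ]))
```

Opal is now within 0.6 mm of centre. Now over to the blue disc with the same viewing geometry.

Request:
{"method": "play_rows", "body": {"motion": [[[0.02,-0.004,0,0,0,0.2],[0.055,-0.0114,0,0,0,0.4],[0.095,-0.0196,0,0,0,0.8],[0.135,-0.0279,0,0,0,0.8],[0.175,-0.0362,0,0,0,0.8],[0.215,-0.0444,0,0,0,0.8],[0.255,-0.0527,0,0,0,0.8],[0.295,-0.061,0,0,0,0.8]]], "fingers": 0.08}}

```text
time_s: 12.37
position: [0.3886, 0.2017, 0.2167]
tcp_rot: [[0.061, 0.998, -0.005], [0.998, -0.061, -0.001], [-0.002, -0.005, -1.0]]
force: [1.4, 0.4, -0.2]
opening: 0.918
grasp_force: 0.0
```

Request:
{"method": "play_rows", "body": {"motion": [[[0.04,-0.008,0,0,0,0],[0.08,-0.0165,0,0,0,0],[0.11,-0.023,0,0,0,0],[0.125,-0.0275,0,0,0,0],[0.1288,-0.0283,0,0,0,0],[0.1288,-0.0283,0,0,0,0],[0.1288,-0.0283,0,0,0,0]]]}}

```text
time_s: 12.95
position: [0.3693, 0.3295, 0.2173]
tcp_rot: [[0.06, 0.998, -0.003], [0.998, -0.06, -0.002], [-0.003, -0.003, -1.0]]
force: [-0.4, -0.7, -0.5]
opening: 0.914
grasp_force: 0.0
```

```bash
python3 - <<'E'
from h import *
np.set_printoptions(precision=4,suppress=True)
w=cap('wrist');s=bot.read_state();print(s['time_s'],s['position'],s['tcp_rot'])
p=proj(w,[.37,.299,.008]);print(p,disc(w,'blue',p,.008))
E
```

```text
13.0 [0.3696 0.3293 0.2177] [[ 0.0608  0.9981 -0.0024]
 [ 0.9981 -0.0608 -0.0019]
 [-0.002  -0.0023 -1.    ]]
[324.3296 207.9041] (array([0.3701, 0.2992]), array([0.0386, 0.0388]))
```

Request:
{"method": "play_rows", "body": {"motion": [[[-0.02,0.001,0.01,0,0,0],[-0.0294,0.0012,0.04,0,0,0],[-0.0294,0.0012,0.08,0,0,0],[-0.0294,0.0012,0.12,0,0,0],[-0.0294,0.0012,0.155,0,0,0],[-0.0294,0.0012,0.18,0,0,0],[-0.0294,0.0012,0.188,0,0,0],[-0.0294,0.0012,0.19,0,0,0]]]}}

```text
time_s: 13.67
position: [0.3687, 0.2996, 0.0273]
tcp_rot: [[0.062, 0.998, -0.004], [0.998, -0.062, -0.002], [-0.002, -0.004, -1.0]]
force: [0.5, -0.4, 0.4]
opening: 0.917
grasp_force: 0.0
```

Request:
{"method": "play_rows", "body": {"motion": [[[0,0,0.002,0,0,0],[0,0,0.004,0,0,0],[0,0,0.006,0,0,0],[0,0,0.0075,0,0,0],[0,0,0.0075,0,0,0],[0,0,0.0075,0,0,0]]]}}

```text
time_s: 14.17
position: [0.3696, 0.3016, 0.022]
tcp_rot: [[0.059, 0.998, 0.001], [0.998, -0.059, 0.001], [0.001, 0.001, -1.0]]
force: [0.8, -0.6, 0.2]
opening: 0.924
grasp_force: 0.0
```

Request:
{"method": "play_rows", "body": {"motion": [[[-0.0008,0,0.0015,0,0,0],[-0.0008,0,0.0015,0,0,0],[-0.0008,0,0.0015,0,0,0]]]}}

```text
time_s: 14.42
position: [0.3692, 0.3005, 0.0199]
tcp_rot: [[0.06, 0.998, -0.0], [0.998, -0.06, -0.0], [-0.0, -0.0, -1.0]]
force: [-0.3, 0.1, 0.3]
opening: 0.92
grasp_force: 0.0
```

Request:
{"method": "play_rows", "body": {"motion": [[[0,0,0,0,0,0],[0,0,0,0,0,0],[0,0,0,0,0,0],[0,0,0,0,0,0],[0,0,0,0,0,0],[0,0,0,0,0,0],[0,0,0,0,0,0],[0,0,0,0,0,0]]], "fingers": 0.0}}

```text
time_s: 15.08
position: [0.3693, 0.3005, 0.0198]
tcp_rot: [[0.06, 0.998, -0.0], [0.998, -0.06, -0.0], [-0.0, -0.0, -1.0]]
force: [-0.2, 0.5, 0.7]
opening: 0.56
grasp_force: 30.0
```

Request:
{"method": "play_rows", "body": {"motion": [[[0,0,-0.02,0,0,0],[0,0,-0.05,0,0,0],[0,0,-0.085,0,0,0],[0,0,-0.125,0,0,0],[0,0,-0.165,0,0,0],[0,0,-0.19,0,0,0],[0,0,-0.2,0,0,0],[0,0,-0.2,0,0,0]]]}}

```text
time_s: 15.75
position: [0.3707, 0.3013, 0.2228]
tcp_rot: [[0.059, 0.998, 0.006], [0.998, -0.059, 0.003], [0.003, 0.006, -1.0]]
force: [0.7, 0.0, -1.7]
opening: 0.559
grasp_force: 30.0
```

Request:
{"method": "play_rows", "body": {"motion": [[[-0.02,0.0044,0,0,0,0],[-0.055,0.0121,0,0,0,0],[-0.093,0.0204,0,0,0,0],[-0.132,0.029,0,0,0,0],[-0.171,0.0376,0,0,0,0],[-0.21,0.0461,0,0,0,0],[-0.249,0.0547,0,0,0,0],[-0.288,0.0633,0,0,0,0]]]}}

```text
time_s: 16.42
position: [0.4141, 0.0077, 0.2186]
tcp_rot: [[0.06, 0.998, -0.003], [0.998, -0.06, 0.001], [0.001, -0.003, -1.0]]
force: [1.6, 0.8, 0.0]
opening: 0.559
grasp_force: 30.0
```

Request:
{"method": "play_rows", "body": {"motion": [[[-0.039,0.0086,0,0,0,0],[-0.078,0.0171,0,0,0,0],[-0.11,0.0242,0,0,0,0],[-0.128,0.028,0,0,0,0],[-0.1343,0.0295,0,0,0,0],[-0.1343,0.0295,0,0,0,0],[-0.1343,0.0295,0,0,0,0]]]}}

```text
time_s: 17.0
position: [0.4356, -0.1254, 0.2188]
tcp_rot: [[0.06, 0.998, -0.003], [0.998, -0.06, 0.002], [0.002, -0.003, -1.0]]
force: [-0.7, 0.6, -0.1]
opening: 0.557
grasp_force: 30.0
```

Request:
{"method": "play_rows", "body": {"motion": [[[0,0,0.02,0,0,0],[0,0,0.055,0,0,0],[0,0,0.09,0,0,0],[0,0,0.12,0,0,0],[0,0,0.138,0,0,0],[0,0,0.146,0,0,0],[0,0,0.148,0,0,0],[0,0,0.148,0,0,0]]]}}

```text
time_s: 17.67
position: [0.4366, -0.1254, 0.0718]
tcp_rot: [[0.058, 0.998, -0.001], [0.998, -0.058, 0.001], [0.001, -0.001, -1.0]]
force: [0.3, -0.1, -0.7]
opening: 0.56
grasp_force: 30.0
```

Request:
{"method": "play_rows", "body": {"motion": [[[0,0,0.001,0,0,0],[0,0,0.003,0,0,0],[0,0,0.005,0,0,0],[0,0,0.006,0,0,0],[0,0,0.006,0,0,0],[0,0,0.006,0,0,0],[0,0,0.006,0,0,0]]]}}

```text
time_s: 18.25
position: [0.4368, -0.1267, 0.066]
tcp_rot: [[0.06, 0.998, 0.0], [0.998, -0.06, -0.0], [-0.0, 0.0, -1.0]]
force: [-0.6, 0.3, -0.7]
opening: 0.558
grasp_force: 30.0
```

On target laterally. Down the last 4 mm, release, retreat and check.

Request:
{"method": "play_rows", "body": {"motion": [[[0,0,0.001,0,0,0],[0,0,0.002,0,0,0],[0,0,0.003,0,0,0],[0,0,0.0035,0,0,0],[0,0,0.0038,0,0,0],[0,0,0.0038,0,0,0]]]}}

```text
time_s: 18.75
position: [0.4367, -0.1265, 0.0619]
tcp_rot: [[0.06, 0.998, -0.0], [0.998, -0.06, 0.0], [0.0, -0.0, -1.0]]
force: [0.2, 0.1, -0.8]
opening: 0.552
grasp_force: 30.0
```

Request:
{"method": "play_rows", "body": {"motion": [[[0,0,0,0,0,0],[0,0,0,0,0,0],[0,0,0,0,0,0],[0,0,0,0,0,0],[0,0,0,0,0,0]]], "fingers": 0.07}}

```text
time_s: 19.17
position: [0.4368, -0.1266, 0.0621]
tcp_rot: [[0.06, 0.998, 0.0], [0.998, -0.06, -0.0], [-0.0, 0.0, -1.0]]
force: [0.0, 0.2, -1.1]
opening: 0.783
grasp_force: 0.0
```

Request:
{"method": "play_rows", "body": {"motion": [[[0,0,-0.01,0,0,0],[0,0,-0.035,0,0,0],[0.01,0,-0.07,0,0,0],[0.025,0,-0.11,0,0,0],[0.03,0,-0.14,0,0,0],[0.03,0,-0.155,0,0,0],[0.03,0,-0.157,0,0,0],[0.03,0,-0.157,0,0,0]]]}}

```text
time_s: 19.83
position: [0.4389, -0.0967, 0.2198]
tcp_rot: [[0.059, 0.998, 0.002], [0.998, -0.059, -0.001], [-0.001, 0.002, -1.0]]
force: [0.0, -0.6, -0.5]
opening: 0.809
grasp_force: 0.0
```

```bash
cat > yaw.py <<'E'
from h import *
def edges(w,slope):
    g=cv2.GaussianBlur(cv2.cvtColor(w['frame'],cv2.COLOR_RGB2GRAY),(3,3),0).astype(np.float32)
    for n,xo in(('R',.041),('L',-.041)):
        P=[]
        for yo in np.arange(-.03,.07,.002):
            rr=np.arange(-.006,.006,.0004)
            q=np.array([proj(w,[.4374+xo+slope*yo+r,-.128+yo,.03]) for r in rr],np.float32)
            val=cv2.remap(g,q[:,0:1],q[:,1:2],cv2.INTER_LINEAR).ravel();d=np.abs(val[3:]-val[:-3]);i=d.argmax()
            P.append([.4374+xo+slope*yo+rr[i+1],-.128+yo])
        P=np.array(P);vx,vy,x0,y0=cv2.fitLine((P*1000).astype(np.float32),cv2.DIST_HUBER,0,.3,.01).ravel()
        print(n,'yaw',np.degrees(np.arctan2(-vx*np.sign(vy),abs(vy))),'x at -.128',x0+vx/vy*(-128-y0))
E
python3 - <<'E'
from yaw import *
np.set_printoptions(precision=4,suppress=True)
w=cap('wrist','w4.png');s=bot.read_state();print(s['time_s'],s['position'])
print('blue',disc(w,'blue',proj(w,[.4384,-.129,.05]),.05),proj(w,[.4384,-.129,.05]))
for a in(range(-60,150,5),range(-90,135,5)): print(plate(w,(.4374,-.128),a))
edges(w,.06);edges(w,.045)
E
```

```text
19.8833 [ 0.4381 -0.0964  0.2187]
blue (array([ 0.4378, -0.1277]), array([0.0391, 0.0393])) [322.2656 221.9625]
(array([ 0.4372, -0.1282]), np.float64(0.03204950042046756), 33)
(array([ 0.4379, -0.1277]), np.float64(0.0314275024792278), 43)
R yaw -3.341305 x at -.128 479.70297
L yaw -3.368599 x at -.128 399.19025
R yaw -3.247035 x at -.128 479.77698
L yaw -3.4378774 x at -.128 399.0562
```

View pics/w4.png

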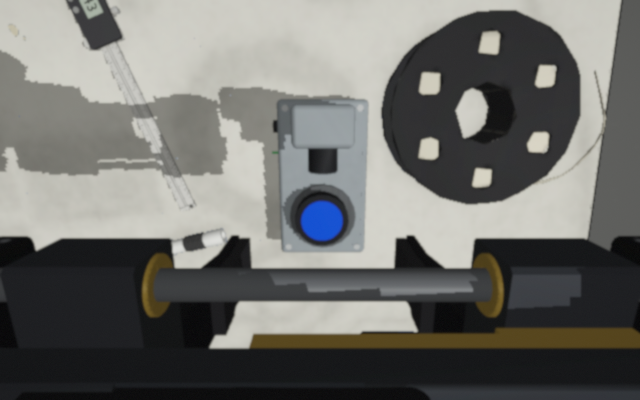

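Blue sits centred, with the same coordinates as the plate within 0.5 mm; stand yaw is about -3.4°. Before going to the rack I check clearance to the cabinet and the cell's position and yaw from the earlier pictures.

```bash
python3 - <<'E'
from h import *
np.set_printoptions(precision=4,suppress=True)
t=cap('top')
print('cab ground R corners',ray(t,216,205,0),ray(t,213,100,0)); 
for z in(.2,.25,.3):print('top corners',z,ray(t,178,193,z),ray(t,172,80,z))
s=cap('scene');
for z in(0,.1):print(ray(s,258,190,z))
# project cabinet corner candidates in scene: top front-right edge at (262,123)?
for x in(.45,.5):
  for z in(.15,.2,.25):print(x,z,proj(s,[x,.39,z]),proj(t,[x,.39,z]))
print('rack corners top',[ray(t,u,v,.02)[:2] for u,v in((241,167),(285,164),(284,187),(240,188))])
cv2.imwrite('pics/cab.png',np.hstack([cv2.resize(s['frame'][80:230,170:370,::-1],(600,450)),cv2.resize(t['frame'][150:220,210:300,::-1],None,fx=2.2,fy=6.43)[:450]]))
E
```

```text
cab ground R corners [0.479  0.3782 0.    ] [0.726 0.391 0.   ]
top corners 0.2 [0.4836 0.3943 0.2   ] [0.696  0.4125 0.2   ]
top corners 0.25 [0.4778 0.3762 0.25  ] [0.6761 0.3932 0.25  ]
top corners 0.3 [0.472  0.3582 0.3   ] [0.6563 0.374  0.3   ]
[ 0.507   0.4249 -0.    ]
[0.4026 0.2762 0.1   ]
0.45 0.15 [244.7932 153.8971] [188.852  213.3392]
0.45 0.2 [243.0074 137.013 ] [179.7403 211.493 ]
0.45 0.25 [241.153  119.4803] [169.3588 209.3895]
0.5 0.15 [259.2367 148.3872] [189.624  187.5498]
0.5 0.2 [257.7546 131.7524] [180.6227 184.0469]
0.5 0.25 [256.2167 114.4921] [170.3759 180.0593]
rack corners top [array([0.5631, 0.3183]), array([0.5694, 0.219 ]), array([0.5172, 0.2209]), array([0.5154, 0.3197])]
```

View pics/cab.png

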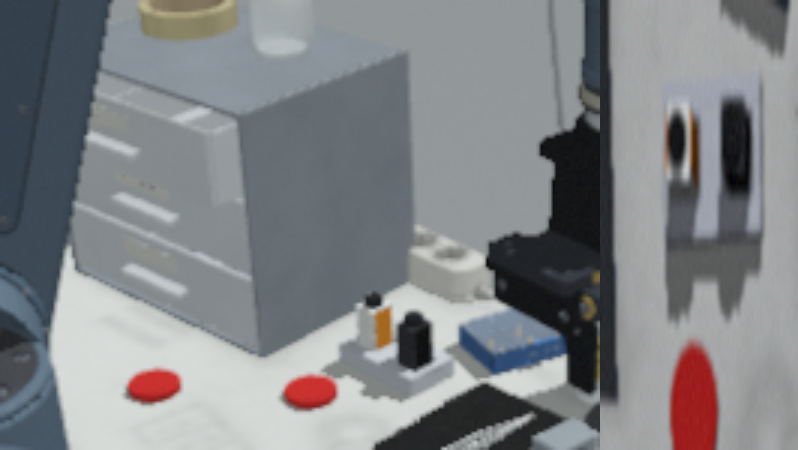

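The cabinet's side face is at y≈0.38 and about 0.24 high, close to where the wrist camera would sit when gripping the amber cell. The cell has half-turn symmetry, so I'll approach it with the gripper turned 180°, with the camera away from the cabinet. Amber faces look along the rack's y and white faces along x.

Request:
{"method": "play_rows", "body": {"motion": [[[0.0232,0.0049,0,0,0,-7],[0.0465,0.0098,0,0,0,-14],[0.0697,0.0147,0,0,0,-21],[0.093,0.0196,0,0,0,-28],[0.1162,0.0244,0,0,0,-35],[0.1394,0.0293,0,0,0,-42],[0.1627,0.0342,0,0,0,-49],[0.1859,0.0391,0,0,0,-56]]], "fingers": 0.06}}

```text
time_s: 20.65
position: [0.4879, 0.0876, 0.217]
tcp_rot: [[-0.798, 0.603, -0.004], [0.603, 0.798, 0.0], [0.004, -0.002, -1.0]]
force: [0.3, 0.4, 0.1]
opening: 0.689
grasp_force: 0.0
```

Request:
{"method": "play_rows", "body": {"motion": [[[0.009,0.022,0,0,0,-7],[0.0179,0.044,0,0,0,-14],[0.0269,0.066,0,0,0,-21],[0.0358,0.088,0,0,0,-28],[0.0448,0.11,0,0,0,-35],[0.0537,0.132,0,0,0,-42],[0.0627,0.154,0,0,0,-49],[0.0716,0.176,0,0,0,-56]]]}}

```text
time_s: 21.32
position: [0.538, 0.2705, 0.2164]
tcp_rot: [[-0.946, -0.324, -0.005], [-0.324, 0.946, -0.001], [0.005, 0.0, -1.0]]
force: [0.7, -0.0, -0.9]
opening: 0.693
grasp_force: 0.0
```

Request:
{"method": "play_rows", "body": {"motion": [[[0,0,0,0,0,-7],[0,0,0,0,0,-14],[0,0,0,0,0,-21],[0,0,0,0,0,-28],[0,0,0,0,0,-35],[0,0,0,0,0,-42],[0,0,0,0,0,-49],[0,0,0,0,0,-56]]]}}

```text
time_s: 21.98
position: [0.5378, 0.2693, 0.2163]
tcp_rot: [[-0.261, -0.965, -0.005], [-0.965, 0.261, -0.001], [0.002, 0.004, -1.0]]
force: [-0.2, 0.4, 0.7]
opening: 0.693
grasp_force: 0.0
```

Request:
{"method": "play_rows", "body": {"motion": [[[0,0,0,0,0,-6],[0,0,0,0,0,-10],[0,0,0,0,0,-12],[0,0,0,0,0,-12],[0,0,0,0,0,-12]]]}}

```text
time_s: 22.4
position: [0.5381, 0.2694, 0.2171]
tcp_rot: [[-0.061, -0.998, -0.004], [-0.998, 0.061, -0.001], [0.001, 0.003, -1.0]]
force: [-0.1, 0.2, -0.4]
opening: 0.689
grasp_force: 0.0
```

```bash
python3 - <<'E'
from h import *
np.set_printoptions(precision=4,suppress=True)
w=cap('wrist','w5.png');s=bot.read_state();print(s['time_s'],s['position'],s['tcp_rot'],s['joint_positions'])
for n in('rack','cell','blank'):
    for d in finder.recognise('wrist',n)[:2]: print(n,np.round(d['at'],4),round(d['confidence'],2), np.round(proj(w,d['at'])))
p=proj(w,[.538,.30,.06]).astype(int)
print(p)
y0,x0=max(0,p[1]-90),p[0]-120
print(x0,y0)
cv2.imwrite('pics/w5c.png',cv2.resize(w['frame'][y0:y0+200,x0:x0+260,::-1],None,fx=3,fy=3,interpolation=cv2.INTER_CUBIC))
E
```

```text
22.45 [0.5382 0.2696 0.2174] [[-0.0609 -0.9981 -0.0029]
 [-0.9981  0.0609 -0.0008]
 [ 0.001   0.0028 -1.    ]] [  15.9785   29.9595   86.7054    0.0001   63.5055 -160.5278]
rack [0.5419 0.2692 0.0188] 0.82 [319. 182.]
cell [0.5465 0.2943 0.0584] 0.69 [315. 219.]
blank [0.5429 0.2448 0.0609] 0.66 [316. 163.]
[325 224]
205 134
```

View pics/w5c.png

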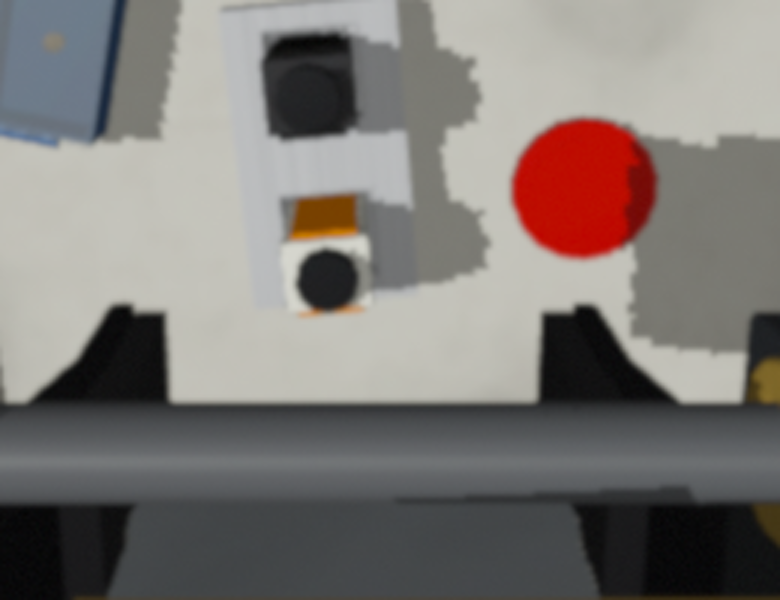

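The crop shows the amber cell with its stopper at (328,280) and white top square about (283..371, 236..311), the blank stopper at (306,95), and the rack edges. I'll turn these into positions.

```bash
python3 - <<'E'
from h import *
np.set_printoptions(precision=4,suppress=True)
w=cap('wrist')
P=lambda a,b,z:ray(w,205+a/3-.33,134+b/3-.33,z)[:2]
def ang(p,q):d=q-p;return np.degrees(np.arctan2(d[1],d[0]))
print('rack left edge',ang(P(255,305,.02),P(222,10,.02)),'right',ang(P(413,285,.02),P(397,0,.02)), P(255,305,.02),P(413,285,.02),P(222,10,.02),P(397,0,.02))
print('stopper',P(328,280,.068),'blank',P(306,95,.068),ang(P(328,280,.068),P(306,95,.068)))
c=[P(*q,.06) for q in((283,241),(369,235),(371,305),(287,313))];print('top',c,np.mean(c,0),ang(c[1],c[0]),ang(c[2],c[3]),ang(c[2],c[1]),ang(c[3],c[0]))
# colour-based: white top + stopper
f=cv2.resize(w['frame'],None,fx=4,fy=4,interpolation=cv2.INTER_CUBIC).astype(int)
b=f.max(2)<60;b[:,:1180]=0;b[:,1320:]=0;b[:850]=0;b[940+20:]=0
n,l,st,ce=cv2.connectedComponentsWithStats(b.astype(np.uint8));k=1+st[1:,4].argmax();print('stopper blob',ce[k]/4,st[k],ray(w,ce[k][0]/4-.375,ce[k][1]/4-.375,.068))
E
```

```text
rack left edge -88.78139395160031 right -89.59969005364354 [0.576  0.3233] [0.5223 0.3194] [0.5781 0.2245] [0.523  0.2248]
stopper [0.5487 0.2996] blank [0.5511 0.2455] -87.36926614172772
top [array([0.5614, 0.2894]), array([0.5361, 0.2892]), array([0.5367, 0.3109]), array([0.562 , 0.3119])] [0.549  0.3004] 0.676164080172365 2.282670152399374 -91.67572455564199 -91.37886906162674
stopper blob [315.2399 226.2104] [1224  868   75   75 4432] [0.5478 0.2986 0.068 ]
```

Request:
{"method": "play_rows", "body": {"motion": [[[-0.01,-0.003,0.01,0,0,-1.3],[-0.02,-0.006,0.03,0,0,-2.6],[-0.0295,-0.0092,0.055,0,0,-3.8],[-0.0295,-0.0092,0.075,0,0,-3.8],[-0.0295,-0.0092,0.085,0,0,-3.8],[-0.0295,-0.0092,0.0875,0,0,-3.8],[-0.0295,-0.0092,0.0875,0,0,-3.8],[-0.0295,-0.0092,0.0875,0,0,-3.8]]]}}

```text
time_s: 23.32
position: [0.5503, 0.2991, 0.1322]
tcp_rot: [[0.007, -1.0, 0.001], [-1.0, -0.007, 0.001], [-0.0, -0.001, -1.0]]
force: [-0.2, 0.2, -0.5]
opening: 0.688
grasp_force: 0.0
```

```bash
python3 - <<'E'
from h import *
np.set_printoptions(precision=4,suppress=True)
w=cap('wrist');s=bot.read_state();print(s['time_s'],s['position'],s['tcp_rot'],s['joint_positions'][5])
p=proj(w,[.548,.2986,.068]).astype(int);print(p)
f=cv2.resize(w['frame'],None,fx=4,fy=4,interpolation=cv2.INTER_CUBIC).astype(int)
m=np.zeros(f.shape[:2],bool);m[4*p[1]-120:4*p[1]+120,4*p[0]-120:4*p[0]+120]=1
n,l,st,ce=cv2.connectedComponentsWithStats(((f.max(2)<70)&m).astype(np.uint8));k=1+st[1:,4].argmax()
print('stopper',ce[k]/4,st[k],ray(w,ce[k][0]/4-.375,ce[k][1]/4-.375,.068))
cv2.imwrite('pics/w6c.png',cv2.resize(w['frame'][p[1]-90:p[1]+60,p[0]-100:p[0]+100,::-1],None,fx=4,fy=4,interpolation=cv2.INTER_CUBIC))
print(proj(w,[s['position'][0],s['position'][1],.068]))
E
```

```text
23.3667 [0.5506 0.2991 0.1327] [[ 0.0066 -1.      0.0024]
 [-1.     -0.0066  0.0008]
 [-0.0008 -0.0024 -1.    ]] -162.07111323769635
[328 224]
stopper [328.2312 225.3153] [ 1257   842   113   118 10396] [0.5482 0.2986 0.068 ]
[324.0479 225.6502]
```

View pics/w6c.png

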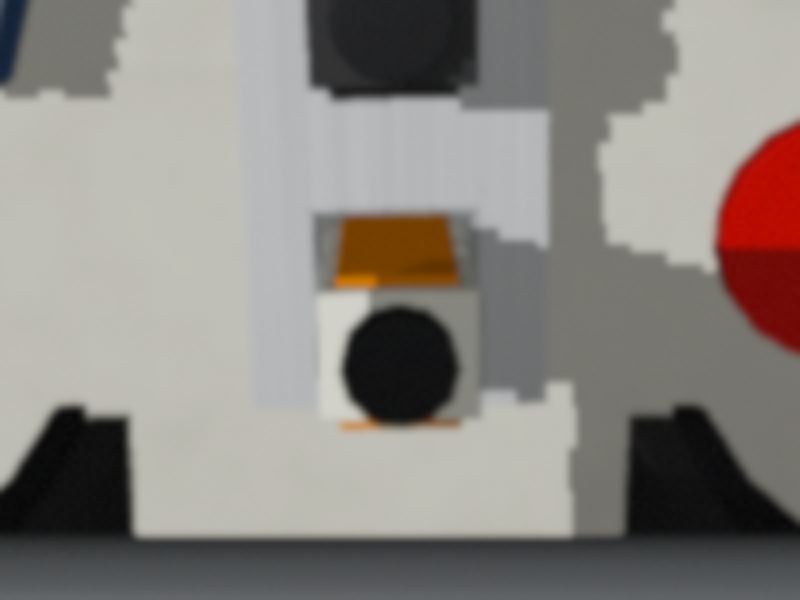

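The cell is square to the jaws. The jaw middle is about 2.5 mm off in x, so I correct that and descend.

Request:
{"method": "play_rows", "body": {"motion": [[[0.0004,0.0025,0.005,0,0,0],[0.0004,0.0025,0.02,0,0,0],[0.0004,0.0025,0.04,0,0,0],[0.0004,0.0025,0.06,0,0,0],[0.0004,0.0025,0.075,0,0,0],[0.0004,0.0025,0.083,0,0,0],[0.0004,0.0025,0.086,0,0,0],[0.0004,0.0025,0.086,0,0,0]]]}}

```text
time_s: 24.03
position: [0.5472, 0.2983, 0.0455]
tcp_rot: [[0.007, -1.0, -0.0], [-1.0, -0.007, -0.0], [0.0, 0.0, -1.0]]
force: [-0.1, 0.2, -0.2]
opening: 0.695
grasp_force: 0.0
```

Request:
{"method": "play_rows", "body": {"motion": [[[0,0,0,0,0,0],[0,0,0,0,0,0],[0,0,0,0,0,0]]], "fingers": 0.04}}

```text
time_s: 24.28
position: [0.5479, 0.2987, 0.0467]
tcp_rot: [[0.007, -1.0, 0.002], [-1.0, -0.007, 0.001], [-0.001, -0.002, -1.0]]
force: [0.5, 0.7, -0.8]
opening: 0.54
grasp_force: 0.0
```

Request:
{"method": "play_rows", "body": {"motion": [[[0,0,0,0,0,0],[0,0,0,0,0,0],[0,0,0,0,0,0],[0,0,0,0,0,0],[0,0,0,0,0,0],[0,0,0,0,0,0]]], "fingers": 0.0}}

```text
time_s: 24.78
position: [0.5473, 0.2985, 0.0459]
tcp_rot: [[0.007, -1.0, 0.0], [-1.0, -0.007, 0.0], [-0.0, -0.0, -1.0]]
force: [0.4, -0.6, 3.1]
opening: 0.297
grasp_force: 30.0
```

Gripped, with an opening of 25.8 mm (cell width 26). Lift out straight, then carry it to above the stand while turning back.

Request:
{"method": "play_rows", "body": {"motion": [[[0,0,-0.004,0,0,0],[0,0,-0.01,0,0,0],[0,0,-0.02,0,0,0],[0,0,-0.045,0,0,0],[0,0,-0.08,0,0,0],[0,0,-0.115,0,0,0],[0,0,-0.14,0,0,0],[0,0,-0.154,0,0,0]]]}}

```text
time_s: 25.45
position: [0.5489, 0.2991, 0.2045]
tcp_rot: [[0.007, -1.0, 0.007], [-1.0, -0.007, 0.002], [-0.002, -0.007, -1.0]]
force: [0.2, 0.0, -2.3]
opening: 0.297
grasp_force: 30.0
```

Request:
{"method": "play_rows", "body": {"motion": [[[0.0177,0.0047,0,0,0,6.5],[0.0354,0.0095,0,0,0,13],[0.0531,0.0142,0,0,0,19.5],[0.0708,0.019,0,0,0,26],[0.0884,0.0237,0,0,0,32.5],[0.1061,0.0284,0,0,0,39],[0.1238,0.0332,0,0,0,45.5],[0.1415,0.0379,0,0,0,52]]]}}

```text
time_s: 26.12
position: [0.5099, 0.1559, 0.2004]
tcp_rot: [[-0.787, -0.617, 0.001], [-0.617, 0.787, 0.0], [-0.001, -0.001, -1.0]]
force: [0.6, -0.1, -0.7]
opening: 0.295
grasp_force: 30.0
```

Request:
{"method": "play_rows", "body": {"motion": [[[0.0146,-0.011,0,0,0,6.5],[0.0292,-0.0221,0,0,0,13],[0.0439,-0.0331,0,0,0,19.5],[0.0585,-0.0441,0,0,0,26],[0.0731,-0.0551,0,0,0,32.5],[0.0878,-0.0661,0,0,0,39],[0.1024,-0.0772,0,0,0,45.5],[0.117,-0.0882,0,0,0,52]]]}}

```text
time_s: 26.78
position: [0.473, 0.014, 0.2004]
tcp_rot: [[-0.971, 0.241, 0.001], [0.241, 0.971, -0.0], [-0.001, -0.0, -1.0]]
force: [-0.2, -0.8, -0.6]
opening: 0.298
grasp_force: 30.0
```

Request:
{"method": "play_rows", "body": {"motion": [[[0.0003,-0.0183,0,0,0,6.5],[0.0007,-0.0366,0,0,0,13],[0.001,-0.0549,0,0,0,19.5],[0.0013,-0.0733,0,0,0,26],[0.0016,-0.0916,0,0,0,32.5],[0.002,-0.1099,0,0,0,39],[0.0023,-0.1282,0,0,0,45.5],[0.0026,-0.1465,0,0,0,52]]]}}

```text
time_s: 27.45
position: [0.436, -0.1278, 0.2004]
tcp_rot: [[-0.408, 0.913, 0.001], [0.913, 0.408, -0.001], [-0.001, 0.001, -1.0]]
force: [0.2, 0.6, -0.3]
opening: 0.295
grasp_force: 30.0
```

Request:
{"method": "play_rows", "body": {"motion": [[[0,0,0,0,0,6],[0,0,0,0,0,12],[0,0,0,0,0,18],[0,0,0,0,0,24],[0,0,0,0,0,27.8],[0,0,0,0,0,27.8],[0,0,0,0,0,27.8],[0,0,0,0,0,27.8]]]}}

```text
time_s: 28.12
position: [0.4363, -0.1269, 0.2]
tcp_rot: [[0.058, 0.998, 0.001], [0.998, -0.058, -0.0], [-0.0, 0.001, -1.0]]
force: [0.1, -0.2, -0.1]
opening: 0.295
grasp_force: 30.0
```

```bash
python3 - <<'E'
from h import *
np.set_printoptions(precision=4,suppress=True)
w=cap('wrist','w7.png');s=bot.read_state();print(s['time_s'],s['position'],s['tcp_rot'],s['force'],s['opening'],s['joint_positions'])
p=s['position'];print(proj(w,[p[0],p[1],p[2]+.022]))
print('blue',disc(w,'blue',proj(w,[.4374,-.128,.05]),.05))
E
```

```text
28.1667 [ 0.4363 -0.1269  0.1999] [[ 0.0583  0.9983  0.0005]
 [ 0.9983 -0.0583 -0.0003]
 [-0.0003  0.0005 -1.    ]] [-0.0787  0.0068 -0.8942] 0.2964447452577882 [-30.3546  20.7697 108.3455  -0.0005  50.8521 -27.0116]
[319.3397 299.0876]
blue (array([ 0.4377, -0.1278]), array([0.039 , 0.0394]))
```

View pics/w7.png

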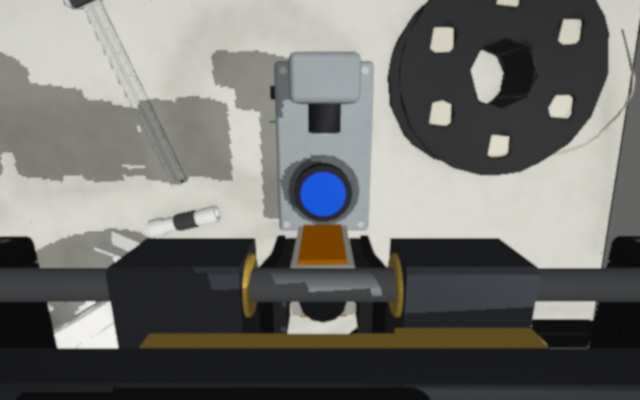

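The cell is upright in the jaws above the stand, with its clear face (amber at (322,245)) towards the eye; the blue disc is at (323,193). I'll check the in-hand offset via the bottom edge of the front face.

```bash
python3 - <<'E'
from h import *
np.set_printoptions(precision=4,suppress=True)
w=cap('wrist');s=bot.read_state();p=s['position'];R=s['tcp_rot']
for dx in(.013,):
  for oy in(-.013,0,.013): print('expected bottom edge',proj(w,p+R@np.array([dx,oy,.0379])))
g=w['frame'].astype(int)
for u in(310,322,335): print(u,[tuple(g[v,u]) for v in range(220,238)])
for v in (229,240,250): print(v,[int(g[v,u].sum()//3) for u in range(286,366,2)])
a=proj(w,p+R@np.array([.014,0,.0379]));b=proj(w,p+R@np.array([.012,0,.0379]));print('px per 2mm',b-a)
t=cap('top');q=proj(t,p+np.array([0,0,-.0+.022]));print('stopper top expected',q)
h=t['frame'][int(q[1])-8:int(q[1])+9,int(q[0])-12:int(q[0])+13].max(2);print(h)
E
```

```text
expected bottom edge [295.6785 218.6147]
expected bottom edge [320.1051 218.6173]
expected bottom edge [344.5319 218.62  ]
310 [(np.int64(96), np.int64(99), np.int64(100)), (np.int64(112), np.int64(117), np.int64(118)), (np.int64(132), np.int64(138), np.int64(139)), (np.int64(144), np.int64(146), np.int64(144)), (np.int64(139), np.int64(130), np.int64(122)), (np.int64(125), np.int64(95), np.int64(74)), (np.int64(118), np.int64(69), np.int64(19)), (np.int64(116), np.int64(65), np.int64(0)), (np.int64(116), np.int64(64), np.int64(0)), (np.int64(116), np.int64(65), np.int64(0)), (np.int64(116), np.int64(64), np.int64(0)), (np.int64(116), np.int64(65), np.int64(0)), (np.int64(116), np.int64(64), np.int64(0)), (np.int64(116), np.int64(64), np.int64(0)), (np.int64(116), np.int64(65), np.int64(0)), (np.int64(116), np.int64(64), np.int64(0)), (np.int64(116), np.int64(65), np.int64(0)), (np.int64(116), np.int64(64), np.int64(0))]
322 [(np.int64(49), np.int64(50), np.int64(51)), (np.int64(68), np.int64(69), np.int64(70)), (np.int64(89), np.int64(89), np.int64(87)), (np.int64(100), np.int64(91)
[... 3121 characters left out ...]
32  16  12   3  15   8   0   1  13   4
   11   3   4   4   8  14  29]
 [ 54  44  50  55  47  46  66  71  42  15  15   8   9   5  10  10   7  13
   11   8   0  10  15  19  29]
 [ 56  48  49  51  46  49  78  90  64  32  22   7  11   7  13  10  14   4
    7  11   2  10  10  17  26]
 [ 51  46  44  46  45  53  83 107  93  62  26   6   9   9   0   5  11   4
   13   8   6   0  11  10  21]
 [ 52  42  34  40  43  51  81 107 110  83  39  12   0   2   5  11   5   7
    8  10  15   9   5  22  35]
 [ 58  46  41  38  42  50  80  98 100  76  34  15  18   3   5   4   8  14
    9   7   6   2  13  26  34]
 [ 57  49  49  46  40  45  54  62  60  40  23  11  12   9   4   9   0   3
    3  17   8  10  13  28  34]]
```

The in-hand offset in camera terms (about -1.3 mm y, +1.3 mm x) puts the cell at (0.4376, -0.1282), which matches the plate at (0.4375, -0.1282). I lower it so the cell's middle is at 100 mm (TCP z about 0.108).

Request:
{"method": "play_rows", "body": {"motion": [[[0,0,0.01,0,0,0],[0,0,0.03,0,0,0],[0,0,0.05,0,0,0],[0,0,0.07,0,0,0],[0,0,0.083,0,0,0],[0,0,0.09,0,0,0],[0,0,0.092,0,0,0],[0,0,0.092,0,0,0]]]}}

```text
time_s: 28.93
position: [0.4363, -0.1269, 0.1073]
tcp_rot: [[0.059, 0.998, -0.001], [0.998, -0.059, 0.0], [0.0, -0.001, -1.0]]
force: [-0.2, 0.2, 0.3]
opening: 0.294
grasp_force: 30.0
```

Request:
{"method": "play_rows", "body": {"motion": [[[0,0,0,0,0,0],[0,0,0,0,0,0],[0,0,0,0,0,0],[0,0,0,0,0,0],[0,0,0,0,0,0],[0,0,0,0,0,0]]]}}

```text
time_s: 29.43
position: [0.4364, -0.127, 0.1079]
tcp_rot: [[0.06, 0.998, 0.001], [0.998, -0.06, -0.0], [-0.0, 0.001, -1.0]]
force: [0.7, 0.4, 0.0]
opening: 0.297
grasp_force: 30.0
```

```bash
python3 - <<'E'
from h import *
np.set_printoptions(precision=4,suppress=True)
s=bot.read_state();print(s['time_s'],s['position'],s['tcp_rot'],s['force'],s['opening'])
c=cap('scene');cv2.imwrite('pics/fin.png',cv2.resize(c['frame'][195:315,300:440,::-1],None,fx=5,fy=5,interpolation=cv2.INTER_CUBIC))
p=s['position'];R=s['tcp_rot']
print([((proj(c,p+np.array([0,0,-.0079+d]))-[300,195])*5) for d in(-.03,0,.03)])
print('eye expected',(proj(c,[.4375+.056*.0585,-.1282+.056*.998,.1])-[300,195])*5)
E
```

```text
29.4333 [ 0.4364 -0.127   0.1079] [[ 0.0596  0.9982  0.0006]
 [ 0.9982 -0.0596 -0.0003]
 [-0.0003  0.0006 -1.    ]] [0.7069 0.4042 0.0217] 0.29651162063511777
[array([428.0765, 325.7537]), array([431.3596, 269.4741]), array([434.7377, 211.5668])]
eye expected [342.2766 213.9688]
```

View pics/fin.png

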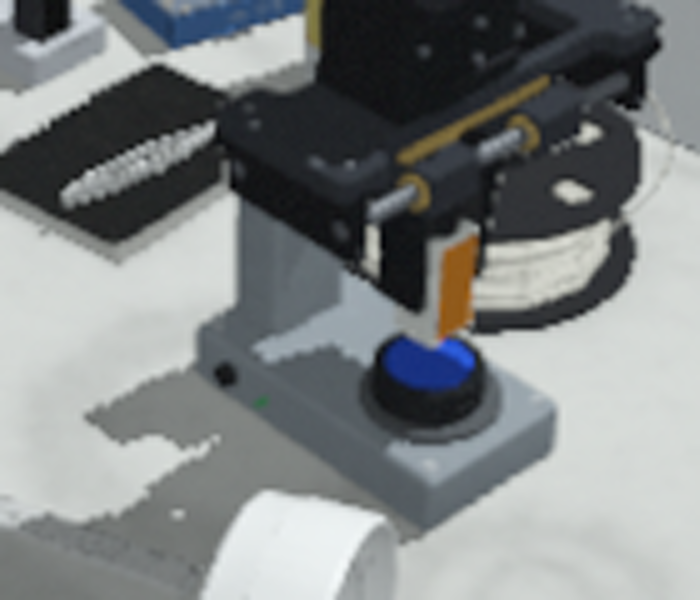

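The final view shows the cell upright over the two stacked discs, with the clear face square along the stand's axis and clear of the filters. Handing in.

```bash
python3 -c "
from rig import bot
print(bot.hand_in())"
```

```text
the job is handed in; nothing more can be done
None
```

The stand is set up and the job is handed in at about 29 s. The opal and then the blue disc are centred on the window to within about 1 mm, and the amber cell is held still by its frosted faces over them, level with the eye; the hand-in returned no verdict.

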